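Fit the new water filter

TASK

Take the new water filter, the white cartridge with the blue bands, out of the grey caddy and push its tube down into the blue collet of the water dispenser's filter base, past the stiff seal, until it is fully home and its shoulder sits down on the blue ring. Let go of it, standing upright there, and leave the used brown filter in the caddy.

Things in the scene. Friction and masses are not known exactly. Their poses are not given: they have to be found in the camera images.
- filter_new: White cartridge, two blue bands, blue top, 150 mm tall, about 0.12 kg. Lower 50 mm: rigid tube, 20 mm diameter, nose chamfered; above: cylinder 36 mm in diameter with a flat shoulder at 50 mm. Origin: centre of the tube's lower end, z up the cartridge. It starts upright with its tube in either well of the caddy, shoulder on the caddy's top, origin 6 mm above the desk.
- filter_used: Used filter of the same shape, size and origin, but dark brown with grey bands and top. It stands in the other well of the caddy and stays there. The fixed grey caddy is 190 x 95 mm, 58 mm high at its black ends, with two wells 25 mm wide, 50 mm either side of its middle.
- collet (a point): Centre of the collet's mouth, at the top of the blue ring (52 mm outside), 75 mm above the desk, z up. The mouth narrows from 40 to 24 mm over 20 mm, then a straight bore. 34 mm down the tube meets a stiff seal (shoulder 16 mm above the ring); about 8 to 10 N pushes it 16 mm farther to the stop: shoulder on the ring, tube's end 50 mm below the mouth. No spring back; weight alone does not move it.
- filter_base: Fixed base that carries the collet: white round pod 92 mm in diameter, 55 mm high, blue ring on top up to 75 mm. Origin on the desk under the collet's axis. Behind the pod a white housing 104 mm wide, 46 mm high reaches 146 mm from the axis along the body's +x; z up.
There are look-alikes about, which are no part of the job. Leave any purple look-alike of the filter_base alone.

How it is judged:
On the way:
1. the new filter is lifted out of the caddy, its tube's end more than 65 mm above the desk (height (world z) of filter_new above 0.065 m), for 0.1 s.
At the end, for the whole second after the job is handed in: The new filter stands at rest in the collet, upright within 10 degrees, its tube's end within 10 mm of the collet's axis and at least 45 mm below the mouth (fully home is 50 mm, resting unpushed on the seal is 34 mm) (horizontal distance between filter_new and collet below 0.01 m and z of filter_new in the frame of collet below -0.045 m and angle between filter_new's own z axis and vertical below 0.175 rad and linear speed of filter_new below 0.02 m/s); the robot touches nothing.
It fails at once if the used filter is moved more than 20 mm from its place in the caddy (distance of filter_used from where it was at the start of the episode above 0.02 m).
It also fails if it takes over 40 s, if anything falls off the work surface, if the arm or the gripper's body presses on something with over 40 N, if the wrist force passes 120 N, or if a joint passes its speed limit or range.

ROBOT

A 6-joint arm with a two-finger parallel gripper is mounted at the origin on the work surface; the furniture and walls round the work are solid. World frame = base frame: x ahead of the robot, y to its left, z up, the work surface at z = 0. Lengths are in m, angles in rad, forces in N, time in s.
With the tool pointing down it reaches from about 0.4 to 0.825 m from the base axis. Payload 7 kg.
Tool frame: the origin (TCP) lies at the very end of the fingers, on their centre line; the grasp point (between the pads) lies 19 mm behind it (arm.grip_point_offset is the distance from the TCP to the grasp point, in m); z points along the fingers, y is the line along which they close (so a half turn about z gives the same grasp; the last joint's range is limited). The gripper opens to 88 mm and grips with 3 to 60 N. Pads are 19 mm wide; open, the fingers measure 130 mm over their backs; the gripper's body (78 mm by 193 mm) begins 47 mm behind the grasp point.
Start: joints at [1.396, 0.359, 0.012, 0, -1.224, -0.288], TCP at [0.301, 0.604, 0.227] pointing down, gripper open.
Joint ranges: [-3.07, 3.07], [-1.43, 2.12], [-1.02, 1.25], [-3.03, 1.67], [-3.05, -0], [-3.03, 3.03]. Speed limits (rad/s): [2.39, 2.39, 3.01, 3.14, 3.14, 3.14].

INTERFACE

Orientations are given as [roll, pitch, yaw] about the fixed x, y, z axes, in that order (R = Rz(yaw) Ry(pitch) Rx(roll)).
In Python, from station import arm, cams gives the robot as it stands.
- The arm moves only by the shell command python3 -m handwheel 'ROWS' [FORCE]. ROWS is JSON, a list that holds one entry, the list of rows, each a list of 7 numbers: the shift along the tool's x, y, z normalised to -1 to 1, where 1 is 0.08 m, then the turn, a rotation vector about the tool's x, y, z normalised to -1 to 1, where 1 is 0.5 rad, then the closure in counts, from 0 (fully open) to 255 (shut). In form: [[[x, y, z, wx, wy, wz, hand], ...]]. A call has 1 to 5 rows; each row is the pose to reach, as a shift and turn from the pose commanded when the call began, along the tool's axes at that moment; what a row does not reach only later rows make up. A row lasts 1/8 s, in which the tool goes at most 62.5 mm and 10.7 degrees, less where a joint would pass 70% of its speed; a pose out of reach is approached as far as the arm can. A call with a number of a shift or a turn outside -1 to 1 is refused whole. A call with a gripper value outside its range is refused whole. The fingers move at their own pace and stop on an object; FORCE is the grip in N (left out, the last holds). Time passes only in rows, so rows that repeat a pose let the fingers close. It gives the time, the measured TCP pose, the force, the opening and the grip force at its end, in the units of the state.
- arm.get_state(): the state, without advancing time (a new reading comes with each control period).
- cams.grab_frame(name): name is "scene" or "side" or "wrist"; returns the picture (480x640x3 uint8, blue, green, red); there is no depth.
- cams.camera_info(name): a dict with "camera_matrix" (3x3 intrinsics, pixels), "R" (3x3) and "t" (3): a world point X has camera coordinates R X + t; the wrist camera has in their place "hand_eye" (4x4, takes a point from camera to tool coordinates, whose origin is the TCP and whose axes are the flange's). Camera axes: x right, y down, z forward; pixel columns grow to the right and rows downward; lengths in m; the calibration is good to about 2 mm. A picture is of the moment at which its call begins: read the wrist's pose just before it. camera_info takes no time and is no camera call.
- arm.job_done(): hands the job in; it is judged then, once.
The state is a dict: "t": time; "q": joint angles; "qd": joint speeds; "joint_efforts": joint torques, N m; "eef_pos": TCP position; "ee_rot": TCP orientation; "force": force on the tool from outside, world axes, zero at the start; "moment": the same for the moment, N m; "width": finger opening in m; "gripper_force": force on a finger pad.
Only numpy, scipy, OpenCV 4.12 (cv2) and the standard library are available. Lean on these libraries where they do the work, as an engineer would, in place of code of your own. Each camera call takes 0.05 s, during which the arm holds its last target. There are 200 camera calls.

## Working session

There is one attempt and no reset: what is moved stays moved. The work goes in short steps, Python scripts to look and compute and a shell command to move; the robot and the scene stay as the last step left them, time stands still between calls to the robot, and variables do not carry over. Pictures are saved under pics/ and viewed, at most 10 in all, crops included, and the job is handed in when it is done.

```bash
mkdir -p pics; ls; python3 - <<'E'
from station import arm,cams
import cv2,numpy as np
for n in("scene","side"):
    cv2.imwrite(f"pics/{n}0.png",cams.grab_frame(n)); i=cams.camera_info(n); print(n,i)
print(cams.camera_info("wrist")); print(arm.get_state())
E
```

```text
pics
scene {'camera_matrix': array([[487.04778684,   0.        , 323.68321163],
       [  0.        , 487.04778684, 234.25174028],
       [  0.        ,   0.        ,   1.        ]]), 'R': array([[-0.93721507,  0.34874827,  0.00159742],
       [ 0.25578917,  0.69049882, -0.67659683],
       [-0.23706499, -0.63370815, -0.73635194]]), 't': array([ 0.29685296, -0.08812501,  1.25663881])}
side {'camera_matrix': array([[530.25211434,   0.        , 317.23764291],
       [  0.        , 530.25211434, 249.87098285],
       [  0.        ,   0.        ,   1.        ]]), 'R': array([[-0.99801855,  0.06120592, -0.01458776],
       [ 0.03881527,  0.41642552, -0.90834088],
       [-0.04952112, -0.90710728, -0.41797612]]), 't': array([ 0.34232888, -0.00183477,  1.27705993])}
{'camera_matrix': array([[369.89862824,   0.        , 325.7686383 ],
       [  0.        , 369.89862824, 239.94992295],
       [  0.        ,   0.        ,   1.        ]]), 'hand_eye': array([[-1.39353670e-03, -9.51036126e-01, -3.09076601e-01,
         8.43994090e-02],
       [ 9.99998990e-01, -1.23868861e-03, -6.97230639e-04,
 
[... 158 characters left out ...]
00000e+00,
         1.00000000e+00]])}
{'t': 0.1, 'q': array([ 1.39612898e+00,  3.59319462e-01,  1.11543312e-02, -3.12103261e-04,
       -1.22411260e+00, -2.88066838e-01]), 'qd': array([ 0.00012566, -0.00081569,  0.0023776 ,  0.00166095, -0.00029478,
        0.00049533]), 'joint_efforts': array([-6.45141772e-04, -5.84163952e+01,  2.93754315e+01,  7.01553002e+00,
        1.02662118e-02, -4.93181142e-05]), 'eef_pos': array([0.3011647 , 0.60359616, 0.2257147 ]), 'ee_rot': array([ 3.14008893e+00, -1.39582100e-04, -4.62840344e-01]), 'force': array([-1.02282494, -0.78375162, -0.48814864]), 'moment': array([ 0.03148333, -0.02067469,  0.01095528]), 'gripper_force': 0.0, 'width': 0.08756161789413633}
```

View pics/scene0.png

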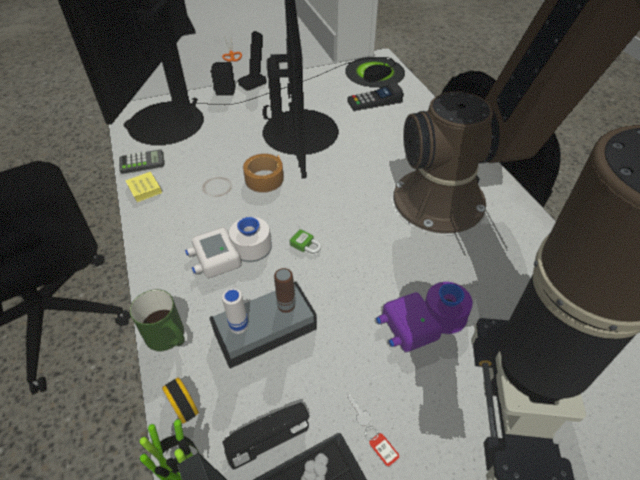

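View pics/side0.png

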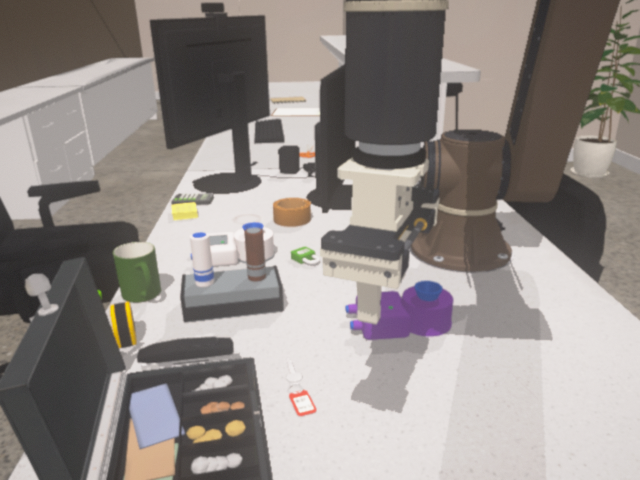

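The scene view shows the new filter's blue top at about (233,296), the used filter's top at (284,274), and the white base's blue ring at (248,226). The purple decoy is at (452,293). The side view has the new filter's top at (201,237) and the used one's at (254,229).

```bash
cat > h.py <<'E'
from station import arm,cams
import cv2,numpy as np
from scipy.spatial.transform import Rotation as Ro
def ray(n,uv,z,st=None):
    i=cams.camera_info(n);K=i["camera_matrix"]
    d=np.linalg.solve(K,[uv[0],uv[1],1])
    if n=="wrist":
        H=i["hand_eye"];R=Ro.from_euler("xyz",st["ee_rot"]).as_matrix()
        c=R@H[:3,3]+st["eef_pos"];d=R@H[:3,:3]@d
    else: c=-i["R"].T@i["t"];d=i["R"].T@d
    return c+d*(z-c[2])/d[2]
def blobs(im,lo,hi,amin=15):
    m=cv2.inRange(cv2.cvtColor(im,cv2.COLOR_BGR2HSV),lo,hi)
    n,l,s,c=cv2.connectedComponentsWithStats(m)
    return [(c[k].round(1),s[k].tolist()) for k in range(1,n) if s[k][4]>=amin]
E
python3 - <<'E'
from h import *
for n in("scene","side"):
    im=cv2.imread(f"pics/{n}0.png")
    for c,s in blobs(im,(105,110,50),(122,255,255)): print(n,c,s,ray(n,c,.156).round(3),ray(n,c,.075).round(3))
for n,p in(("scene",(284,272)),("side",(254,229))): print(n,"used",ray(n,p,.156).round(3))
im=cv2.imread("pics/scene0.png")[200:370,170:330]
cv2.imwrite("pics/crop.png",cv2.resize(im,None,fx=3.5,fy=3.5,interpolation=cv2.INTER_CUBIC))
E
```

```text
scene [247.9 224.7] [238, 217, 21, 18, 228] [0.504 0.066 0.156] [ 0.494 -0.013  0.075]
scene [451.1 293.7] [439, 284, 26, 22, 371] [0.208 0.357 0.156] [0.163 0.311 0.075]
scene [231.4 295.1] [225, 290, 14, 11, 114] [0.575 0.224 0.156] [0.572 0.163 0.075]
scene [378.4 319.9] [377, 317, 4, 6, 18] [0.352 0.361 0.156] [0.324 0.316 0.075]
scene [238.4 326.8] [229, 322, 18, 8, 52] [0.579 0.292 0.156] [0.576 0.239 0.075]
scene [391.1 342.3] [389, 339, 5, 7, 24] [0.351 0.408 0.156] [0.322 0.368 0.075]
side [252.4 225.1] [243, 223, 20, 6, 72] [0.477 0.186 0.156] [ 0.492 -0.017  0.075]
side [198.6 234.6] [193, 233, 12, 4, 36] [0.574 0.223 0.156] [0.61  0.029 0.075]
side [202.6 277.8] [195, 275, 16, 6, 62] [0.544 0.398 0.156] [0.573 0.241 0.075]
side [427.7 290.2] [415, 282, 27, 19, 375] [0.207 0.467 0.156] [0.165 0.325 0.075]
scene used [0.472 0.207 0.156]
side used [0.473 0.206 0.156]
```

View pics/crop.png

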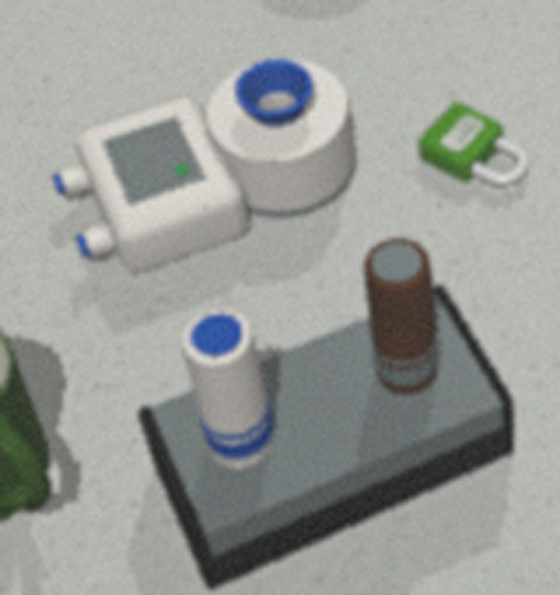

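The new filter is at about (0.575, 0.224) and the used one at about (0.472, 0.207). They are 104 mm apart against 100 expected, so the fit is good. The collet is at about (0.493, -0.015). I'll close the fingers across the caddy's axis, at tool yaw about 0.16.

```bash
for i in 1; do
python3 -m handwheel '[[[0.7,0.36,0,0,0,0,0],[1,0.52,0,0,0,0,0],[1,0.52,0,0,0,0,0]]]' 50
python3 -m handwheel '[[[0.7,0.36,0,0,0,0,0],[1,0.52,0,0,0,0,0],[1,0.52,0,0,0,0,0]]]'
python3 -m handwheel '[[[0.7,0.36,0,0,0,0,0],[1,0.52,0,0,0,0,0],[1,0.52,0,0,0,0,0]]]'
python3 -m handwheel '[[[0.7,0.36,0,0,0,0,0],[1,0.52,0,0,0,0,0],[1,0.52,0,0,0,0,0]]]'
python3 -m handwheel '[[[0.7,0.36,0,0,0,-0.33,0],[1,0.52,0,0,0,-0.67,0],[1,0.52,0,0,0,-1,0],[1,0.52,0,0,0,-1,0]]]'
python3 -m handwheel '[[[0,0,0,0,0,-0.25,0],[0,0,0,0,0,-0.25,0],[0,0,0,0,0,-0.25,0]]]'
done
python3 - <<'E'
from h import *
s=arm.get_state();im=cams.grab_frame("wrist");cv2.imwrite("pics/w1.png",im);print(s["eef_pos"],s["ee_rot"],s["q"])
for c,b in blobs(im,(105,110,50),(122,255,255)): print(c,b,ray("wrist",c,.156,s).round(3),ray("wrist",c,.075,s).round(3))
E
```

```text
t: 0.48
eef_pos: [0.3555, 0.5295, 0.2268]
ee_rot: [3.142, 0.0, -0.465]
force: [-0.1, 0.0, -0.0]
width: 0.0874
gripper_force: 0.0
t: 0.85
eef_pos: [0.408, 0.4573, 0.2266]
ee_rot: [-3.141, 0.0, -0.465]
force: [0.1, 0.7, 0.3]
width: 0.0878
gripper_force: 0.0
t: 1.23
eef_pos: [0.4609, 0.3849, 0.2265]
ee_rot: [3.142, 0.0, -0.464]
force: [0.4, 0.0, -0.2]
width: 0.0874
gripper_force: 0.0
t: 1.6
eef_pos: [0.5138, 0.3124, 0.2263]
ee_rot: [3.141, 0.0, -0.464]
force: [-0.4, 0.2, 0.5]
width: 0.0874
gripper_force: 0.0
t: 2.1
eef_pos: [0.5661, 0.2408, 0.2263]
ee_rot: [-3.141, 0.0, 0.037]
force: [-0.2, -1.3, -0.1]
width: 0.0881
gripper_force: 0.0
t: 2.48
eef_pos: [0.5661, 0.2402, 0.2266]
ee_rot: [-3.141, -0.0, 0.159]
force: [1.3, -0.3, -0.2]
width: 0.0874
gripper_force: 0.0
[0.56612691 0.240174   0.22657633] [-3.14144459e+00 -8.00999786e-05  1.58962831e-01] [ 7.18352129e-01  2.60798009e-01 -1.27262445e-01 -8.96613539e-05
 -1.18258941e+00  1.01144097e+00]
[551.6 175.7] [544, 173, 16, 6, 71] [0.639 0.111 0.156] [0.635 0.061 0.075]
[608.  179.3] [600, 177, 17, 6, 75] [0.642 0.076 0.156] [0.64  0.013 0.075]
[342.  199.8] [324, 194, 40, 20, 188] [0.604 0.236 0.156] [0.588 0.229 0.075]
[350.9 246.2] [332, 229, 39, 36, 1089] [0.574 0.225 0.156] [0.548 0.215 0.075]
[206.4 405.6] [200, 401, 13, 10, 104] [0.431 0.31  0.156] [0.353 0.331 0.075]
[253.  410.2] [247, 405, 13, 11, 106] [0.432 0.275 0.156] [0.355 0.283 0.075]
```

View pics/w1.png

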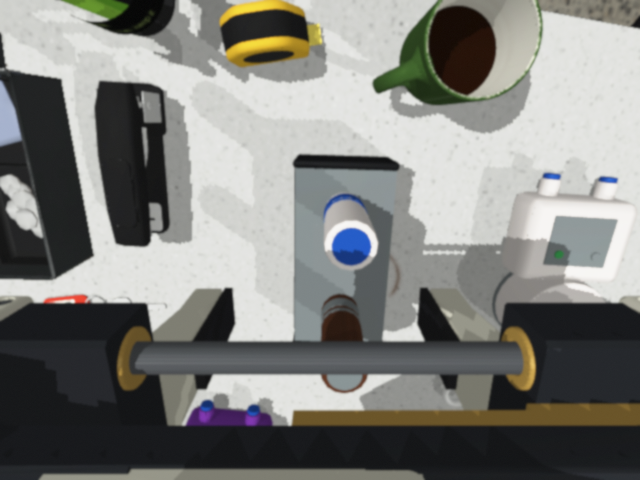

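The wrist view shows the blue top at (351,246), which puts it at (0.574, 0.225) and agrees with the scene estimate. The fingers stand clear on either side. Next: align, descend to grasp height and close.

```bash
python3 -m handwheel '[[[0.07,0.2,0,0,0,0,0],[0.07,0.2,0.5,0,0,0,0],[0.07,0.2,1,0,0,0,0],[0.07,0.2,1,0,0,0,0]]]'
python3 -m handwheel '[[[0,0,0.3,0,0,0,0],[0,0,0.52,0,0,0,0],[0,0,0.52,0,0,0,0]]]'
python3 -m handwheel '[[[0,0,0,0,0,0,255],[0,0,0,0,0,0,255],[0,0,0,0,0,0,255],[0,0,0,0,0,0,255],[0,0,0,0,0,0,255]]]' 50
python3 -m handwheel '[[[0,0,0,0,0,0,255],[0,0,0,0,0,0,255],[0,0,0,0,0,0,255]]]'
```

```text
t: 3.02
eef_pos: [0.573, 0.2225, 0.1437]
ee_rot: [3.139, 0.006, 0.16]
force: [1.0, 0.7, 0.7]
width: 0.0873
gripper_force: 0.0
t: 3.4
eef_pos: [0.5743, 0.2239, 0.1046]
ee_rot: [3.141, 0.001, 0.162]
force: [-0.1, 0.9, 0.0]
width: 0.0874
gripper_force: 0.0
t: 4.03
eef_pos: [0.5745, 0.2244, 0.1051]
ee_rot: [-3.142, -0.0, 0.162]
force: [0.0, 0.2, -0.4]
width: 0.0435
gripper_force: 0.0
t: 4.4
eef_pos: [0.5746, 0.2244, 0.105]
ee_rot: [3.142, -0.0, 0.162]
force: [-0.6, 0.1, 0.7]
width: 0.0353
gripper_force: 50.0
```

```bash
python3 -m handwheel '[[[0,0,-0.3,0,0,0,255],[0,0,-0.65,0,0,0,255],[0,0,-1,0,0,0,255],[0,0,-1,0,0,0,255]]]'
python3 -m handwheel '[[[0,0,-0.35,0,0,0,255],[0,0,-0.7,0,0,0,255],[0,0,-1,0,0,0,255],[0,0,-1,0,0,0,255]]]'
python3 -m handwheel '[[[-0.3,0.4,0,0,0,0,255],[-0.6,0.8,0,0,0,0,255],[-0.75,1,0,0,0,0,255],[-0.75,1,0,0,0,0,255]]]'
python3 -m handwheel '[[[-0.3,0.4,0,0,0,0,255],[-0.6,0.8,0,0,0,0,255],[-0.74,1,0,0,0,0,255],[-0.74,1,0,0,0,0,255]]]'
python3 - <<'E'
from h import *
s=arm.get_state();im=cams.grab_frame("wrist");cv2.imwrite("pics/w2.png",im);print(s["eef_pos"],s["ee_rot"],s["q"],s["width"])
for c,b in blobs(im,(105,110,50),(122,255,255),40): print(c,b,ray("wrist",c,.075,s).round(3))
E
```

```text
t: 4.9
eef_pos: [0.5756, 0.225, 0.1873]
ee_rot: [-3.14, -0.004, 0.162]
force: [0.7, 1.0, -1.8]
width: 0.0352
gripper_force: 50.0
t: 5.4
eef_pos: [0.575, 0.2247, 0.2659]
ee_rot: [-3.141, -0.002, 0.162]
force: [0.1, 0.0, -2.0]
width: 0.0355
gripper_force: 50.0
t: 5.9
eef_pos: [0.5275, 0.1347, 0.2643]
ee_rot: [-3.142, 0.001, 0.161]
force: [1.3, 0.6, -1.3]
width: 0.035
gripper_force: 50.0
t: 6.4
eef_pos: [0.4828, 0.0469, 0.2649]
ee_rot: [-3.141, -0.0, 0.161]
force: [0.6, 0.1, -1.1]
width: 0.0354
gripper_force: 50.0
[0.4827549  0.04688841 0.26488159] [-3.14141913e+00 -2.24433034e-04  1.61277597e-01] [ 5.03297459e-01  1.55334294e-02 -3.30842047e-01 -9.37780814e-05
 -1.22415122e+00  1.22880833e+00] 0.03536880385452075
[369.8  53.3] [363, 52, 14, 4, 44] [0.625 0.032 0.075]
[426.   57.6] [420, 56, 13, 4, 50] [ 0.629 -0.016  0.075]
[390.6 211.8] [365, 187, 51, 49, 1463] [ 0.492 -0.015  0.075]
[324.6 257.1] [294, 245, 64, 31, 669] [0.436 0.04  0.075]
[ 59.6 305.7] [53, 302, 14, 8, 90] [0.338 0.306 0.075]
[106.7 311. ] [100, 307, 14, 9, 89] [0.34  0.258 0.075]
[325.6 388.8] [289, 374, 74, 35, 1993] [0.279 0.014 0.075]
[ 76.5 419.6] [66, 413, 24, 14, 262] [0.189 0.296 0.075]
```

View pics/w2.png

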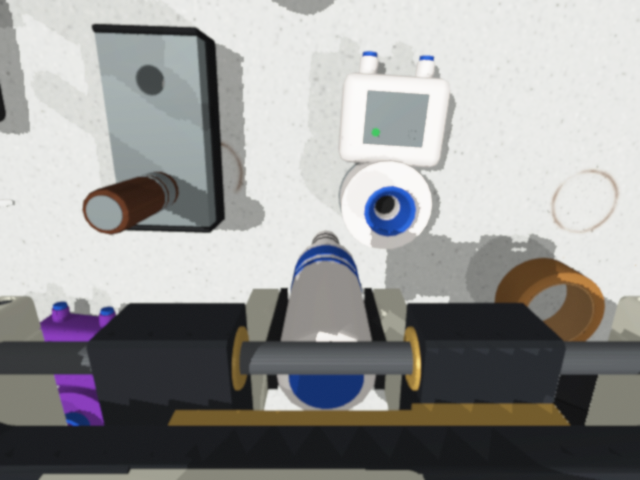

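The wrist view shows the blue ring centred at (390,212), which gives (0.492, -0.015) and matches the scene. The held filter hangs straight at column 325. I'll move over the collet and go down to just above the seal.

```bash
python3 -m handwheel '[[[-0.01,0.4,0,0,0,0,255],[-0.01,0.78,0,0,0,0,255],[-0.01,0.78,0,0,0,0,255],[-0.01,0.78,0,0,0,0,255]]]'
python3 -m handwheel '[[[0,0,0.4,0,0,0,255],[0,0,0.8,0,0,0,255],[0,0,1,0,0,0,255],[0,0,1,0,0,0,255]]]'
python3 -m handwheel '[[[0,0,0.1,0,0,0,255],[0,0,0.2,0,0,0,255],[0,0,0.3,0,0,0,255],[0,0,0.4,0,0,0,255],[0,0,0.4,0,0,0,255]]]'
```

```text
t: 6.95
eef_pos: [0.4925, -0.0138, 0.2646]
ee_rot: [-3.142, 0.001, 0.162]
force: [-0.3, -0.3, -1.3]
width: 0.0358
gripper_force: 50.0
t: 7.45
eef_pos: [0.4915, -0.0137, 0.1838]
ee_rot: [3.141, 0.003, 0.163]
force: [-0.4, -0.2, -1.5]
width: 0.0349
gripper_force: 50.0
t: 8.07
eef_pos: [0.4916, -0.0147, 0.1522]
ee_rot: [3.141, 0.001, 0.162]
force: [-0.0, -0.0, -1.1]
width: 0.0353
gripper_force: 50.0
```

```bash
python3 -m handwheel '[[[0,0,0.05,0,0,0,255],[0,0,0.1,0,0,0,255],[0,0,0.15,0,0,0,255],[0,0,0.2,0,0,0,255],[0,0,0.2,0,0,0,255]]]'
python3 -m handwheel '[[[0,0,0.04,0,0,0,255],[0,0,0.08,0,0,0,255],[0,0,0.12,0,0,0,255],[0,0,0.15,0,0,0,255],[0,0,0.15,0,0,0,255]]]'
```

```text
t: 8.7
eef_pos: [0.4921, -0.0145, 0.137]
ee_rot: [3.141, -0.0, 0.162]
force: [0.3, 0.1, 0.7]
width: 0.0353
gripper_force: 50.0
t: 9.32
eef_pos: [0.4922, -0.0145, 0.1253]
ee_rot: [3.141, -0.001, 0.162]
force: [-0.9, -0.5, 3.0]
width: 0.0355
gripper_force: 50.0
```

```bash
python3 -m handwheel '[[[0,0,0.01,0,0,0,255],[0,0,0.02,0,0,0,255],[0,0,0.03,0,0,0,255],[0,0,0.03,0,0,0,255]]]'
python3 -m handwheel '[[[0,0,0.01,0,0,0,255],[0,0,0.02,0,0,0,255],[0,0,0.03,0,0,0,255],[0,0,0.03,0,0,0,255]]]'
```

```text
t: 9.82
eef_pos: [0.4923, -0.0145, 0.123]
ee_rot: [3.141, -0.001, 0.162]
force: [-1.2, -0.2, 5.4]
width: 0.0352
gripper_force: 50.0
t: 10.32
eef_pos: [0.4927, -0.0145, 0.1217]
ee_rot: [3.141, -0.002, 0.163]
force: [-4.3, 1.0, 14.3]
width: 0.0352
gripper_force: 50.0
```

```bash
python3 - <<'E'
from h import *
im=np.hstack([cv2.resize(cams.grab_frame("scene")[170:270,190:310],None,fx=3.3,fy=3.3),cv2.resize(cams.grab_frame("side")[160:260,190:310],None,fx=3.3,fy=3.3)])
cv2.imwrite("pics/p1.png",im);print(arm.get_state()["force"])
E
```

```text
[-4.83521624  0.57470894 14.29775616]
```

View pics/p1.png

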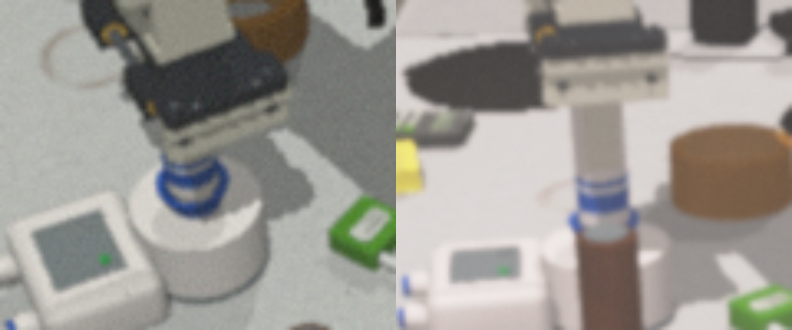

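The crop shows the filter's shoulder at or within a millimetre or two of the blue ring. The force has climbed to 14 N, which suggests the stop. One small extra push will confirm it, then I'll release.

```bash
python3 -m handwheel '[[[0,0,0.01,0,0,0,255],[0,0,0.02,0,0,0,255],[0,0,0.02,0,0,0,255]]]'
```

```text
t: 10.8
eef_pos: [0.4935, -0.0143, 0.1214]
ee_rot: [3.141, -0.003, 0.164]
force: [-6.9, 1.8, 26.3]
width: 0.0355
gripper_force: 50.0
```

Pushing 1.6 mm farther only moved it 0.3 mm, and the force rose to 26 N, so it is at the stop. I'll ease off, open the fingers and retreat upward.

```bash
python3 -m handwheel '[[[0,0,-0.02,0,0,0,255],[0,0,-0.04,0,0,0,255],[0,0,-0.04,0,0,0,255]]]'
python3 -m handwheel '[[[0,0,0,0,0,0,0],[0,0,0,0,0,0,0],[0,0,0,0,0,0,0],[0,0,0,0,0,0,0],[0,0,0,0,0,0,0]]]'
python3 -m handwheel '[[[0,0,0,0,0,0,0],[0,0,-0.3,0,0,0,0],[0,0,-0.6,0,0,0,0],[0,0,-1,0,0,0,0],[0,0,-1,0,0,0,0]]]'
python3 -m handwheel '[[[0,0,-0.4,0,0,0,0],[0,0,-0.7,0,0,0,0],[0,0,-0.7,0,0,0,0]]]'
python3 - <<'E'
from h import *
s=arm.get_state()
im=cams.grab_frame("wrist")
a,b=cams.grab_frame("scene"),cams.grab_frame("side")
for n,i,st in(("wrist",im,s),("scene",a,None),("side",b,None)):
    for c,k in blobs(i,(105,110,50),(122,255,255),30): print(n,c,k,ray(n,c,.175,st).round(3))
cv2.imwrite("pics/p2.png",np.hstack([cv2.resize(x[160:270,190:310],None,fx=3.3,fy=3.3) for x in(a,b)]))
E
```

```text
t: 11.18
eef_pos: [0.4922, -0.0144, 0.1218]
ee_rot: [-3.141, -0.001, 0.162]
force: [-0.5, -0.2, 2.3]
width: 0.0352
gripper_force: 50.0
t: 11.8
eef_pos: [0.492, -0.0145, 0.1217]
ee_rot: [3.142, 0.0, 0.162]
force: [-0.0, 0.1, -0.3]
width: 0.0797
gripper_force: 0.0
t: 12.42
eef_pos: [0.4935, -0.0141, 0.2043]
ee_rot: [-3.141, -0.005, 0.163]
force: [0.5, -0.7, 0.1]
width: 0.0876
gripper_force: 0.0
t: 12.8
eef_pos: [0.4928, -0.0143, 0.2589]
ee_rot: [-3.141, -0.003, 0.162]
force: [-0.6, 0.9, -0.7]
width: 0.0876
gripper_force: 0.0
wrist [306.1  53.1] [300, 51, 13, 5, 49] [0.611 0.016 0.175]
wrist [363.6  57.6] [357, 56, 14, 4, 51] [ 0.614 -0.018  0.175]
wrist [325.5 202.1] [300, 188, 51, 37, 820] [ 0.525 -0.009  0.175]
wrist [325.4 248.1] [308, 232, 36, 34, 946] [ 0.493 -0.014  0.175]
scene [242.7 191.4] [238, 188, 11, 8, 61] [ 0.493 -0.013  0.175]
scene [248.2 226.8] [238, 220, 21, 15, 129] [0.508 0.09  0.175]
scene [451.1 293.5] [439, 284, 25, 22, 366] [0.218 0.367 0.175]
side [252.  221.1] [246, 220, 13, 4, 41] [0.475 0.213 0.175]
side [427.8 289.5] [415, 281, 27, 19, 375] [0.216 0.499 0.175]
```

View pics/p2.png

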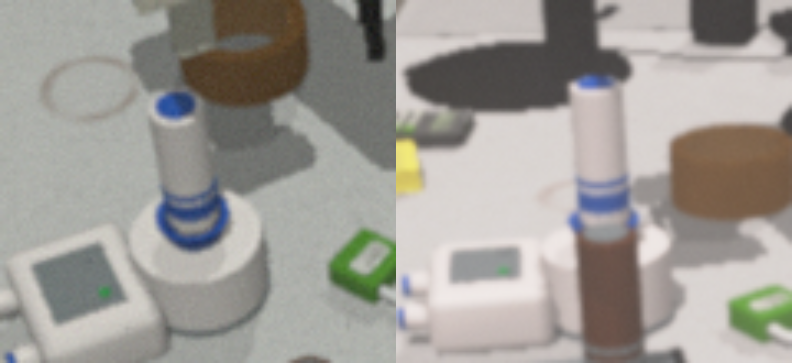

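The filter stands upright in the ring, with its top at (243,191) in the scene view. At z = 0.175 m, the height when seated, the scene and wrist rays agree to about 1 mm, so it is fully home. The used filter is still in the caddy.

```bash
python3 -c "
from station import arm
print(arm.job_done())"
```

```text
the job is handed in; nothing more can be done
None
```

The new filter is pushed home to the stop in the white base's blue collet, standing upright and released; the used filter stays in the caddy, and the job is handed in (no verdict was returned).

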